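# Switch off the toaster oven and point out the trivet and the serving plate

### The arm

A 7-joint arm with a two-finger parallel gripper is mounted at the origin on the work surface. World frame = base frame: x ahead of the robot, y to its left, z up, the work surface at z = 0. Lengths are in m, angles in rad, forces in N, time in s.
With the tool pointing down it reaches from about 0.425 to 0.925 m from the base axis. Payload 6.8 kg.
Tool frame: the origin (TCP) lies on the centre line of the jaws, within the pads' length; the fingertips stand 14 mm ahead of it and the grasp point (between the pads) lies 5 mm behind it (r.tips_ahead is the distance from the TCP to the fingertips, in m); z points along the fingers, y is the line along which they close (so a half turn about z gives the same grasp; the last joint's range is limited). The gripper opens to 85 mm and grips with 20 to 120 N. Pads are 22 mm wide; open, the fingers measure 114 mm over their backs; the gripper's body (76 mm by 85 mm) begins 54 mm behind the grasp point. The pads swing forward as they close: fully open they stand 13 mm farther back than shut.
Start: joints at [-1.442, 0.477, 0.022, 1.555, -0.011, 1.109, -0.083], TCP at [0.158, 0.656, 0.245] pointing down, gripper open.
Joint ranges: [-2.96, 2.96], [-0.34, 2.1], [-1.41, 1.46], [0.24, 2.44], [-1.37, 4.51], [0.17, 1.92], [-2.96, 2.96]. Speed limits (rad/s): [2.39, 2.39, 3.14, 3.14, 3.14, 3.14, 3.14].

### API

Orientations are given as a rotation vector (axis times angle).
In Python, from bench import r, eyes gives the robot as it stands.
- The arm moves only by the tool step_arm, never from a script. Its argument "rows" is a list of rows, each a list of 6 numbers: the shift along the world's x, y, z in units of 60 cm (1.0 is 60 cm), then the turn, a rotation vector about the world's x, y, z in units of pi rad (1.0 is pi rad). In form: [[x, y, z, rx, ry, rz], ...]. A call has 1 to 5 rows; each row is the pose to reach, as a shift and turn from the pose commanded when the call began, turning the shorter way round; what a row does not reach only later rows make up. A row lasts 1/12 s, in which the tool goes at most 41.7 mm and 7.16 degrees, less where a joint would pass 70% of its speed; a pose out of reach is approached as far as the arm can. A call with a number of a shift or a turn outside -1 to 1 is refused whole. A call with a gripper value outside its range is refused whole. "jaw" is the closure, from 0 (fully open) to 1 (shut), set as the call begins (left out, the last holds). The fingers move at their own pace and stop on an object; "squeeze" is the grip in N (left out, the last holds). Time passes only in rows, so rows that repeat a pose let the fingers close. It gives the time, the measured TCP pose, the force, the opening and the grip force at its end, in the units of the state.
- r.get_obs(): the state, without advancing time (a new reading comes with each control period).
- eyes.grab_frame(name): name is "scene" or "top"; returns the picture (420x560x3 uint8, red, green, blue); there is no depth.
- eyes.camera_info(name): a dict with "mtx" (3x3 intrinsics, pixels), "extrinsics" (4x4, takes a point from camera to world coordinates). Camera axes: x right, y down, z forward; pixel columns grow to the right and rows downward; lengths in m; the calibration is good to about 2 mm. A picture is of the moment at which its call begins. camera_info takes no time and is no camera call.
- r.hand_in(): hands the job in; it is judged then, once.
The state is a dict: "clock": time; "joints": joint angles; "qvel": joint speeds; "tau": joint torques, N m; "tcp_pos": TCP position; "orientation": TCP orientation; "contact_force": force on the tool from outside, world axes, zero at the start; "moment": the same for the moment, N m; "grip_width": finger opening in m; "gripper_force": force on a finger pad.
Only numpy, scipy, OpenCV 4.12 (cv2) and the standard library are available. Lean on these libraries where they do the work, as an engineer would, in place of code of your own. Each camera call takes 0.05 s, during which the arm holds its last target. There are 200 camera calls.

### The job

Lunch is ready: with a fingertip, push the toaster oven's red toggle switch fully down to turn the oven off, then show where the hot tray goes by pointing at the middle of the round steel trivet, fingertips held just above it for two seconds. Then show which plate to serve on by pointing from just above at the top edge of the blue plate with the white rim, for two seconds, and finish still pointing at it. Never touch or move the trivet, egg cup, rack or plates.

Things in the scene. Friction and masses are not known exactly. Their poses are not given: they have to be found in the camera images.
- toggle (a joint): Angle of the oven's red toggle: 0 is up (on, tilted 0.45 rad above level), 0.9 is fully down (off, 0.45 rad below level, at its stop). It starts between 0 and 0.15. It turns about a level axle that lies along the oven's y axis, held by friction (about 1.5 N at its tip, no spring) and stays where it is left.
- toggle_tip (a point): Middle of the free end of the toggle, a red plastic paddle 52 mm long from axle to tip, 18 mm wide and 9 mm thick, that sticks out of the oven's front; pressing down from above on its outer half turns the oven off. Its axle is 172 mm above the counter, at (-134, 135, 172) mm in the oven's frame; when the toggle is fully down the tip is 149 mm above the counter.
- oven: Toaster oven, brushed metal with a dark glass door, fixed: 260 mm deep (its x), 360 mm wide (its y), 215 mm high. Origin at the centre of its underside, z up; its front faces its own -x and looks across the counter. A black control strip at the +y end of the front carries the toggle. A door handle bar stands 33 mm off the front from y = -120 to +30 mm, 175 mm up.
- trivet: Loose round steel trivet like a pizza wheel lying flat: 170 mm across, 6 mm thick, with eight radial ribs 8 mm high and a dark hub in the middle 30 mm across and 12 mm high. Origin on the counter under the hub's centre, z up.
- egg_cup: Loose red plastic egg cup, 48 mm across its rim, 62 mm high. Origin at the centre of its foot, z up. Bystander.
- rack: Slotted wooden plate rack, fixed, 170 mm along its x, 140 mm along its y, 58 mm high, with three slots at x = -50, 0 and 50 mm; each holds a plate upright, the plate's axis along the rack's x. Origin at the centre of its underside.
- plate_white_rim: The plate to point at: blue ceramic disc with a white rim, 190 mm across, 10 mm thick, standing upright on its edge loose in any one of the rack's slots, its top 198 mm above the counter. Origin at its lowest point, z up, x along the disc's axis (so y is level, in the plane of the plate).
- white_rim_top (a point): The topmost point of the white-rimmed plate's edge, axes as the plate's.
- plate_plain_a: Plain blue plate without white rim, otherwise the same, in another slot. Origin at its lowest point, x along the disc's axis. Bystander.
- plate_plain_b: The other plain blue plate, in the remaining slot. Same axes. Bystander.
Not all that is in view belongs to the job. What is shaped like the plate_white_rim but green or yellow is not meant. Leave any turquoise look-alike of the trivet alone.

How it is judged:
By the outcome, as a careful person would: the job done as asked, in the order asked, and still so for the second after the job is handed in, with the robot touching nothing.
It also fails if it takes over 64 s, if anything falls off the work surface, if the arm or the gripper's body presses on something with over 40 N, if the wrist force passes 120 N, or if a joint passes its speed limit or range.

## Working session

There is one attempt and no reset: what is moved stays moved. The work goes in short steps, Python scripts to look and compute and a tool call to move; the robot and the scene stay as the last step left them, time stands still between calls to the robot, and variables do not carry over. Pictures are saved under pics/ and viewed, at most 10 in all, crops included, and the job is handed in when it is done.

Besides the shell and the picture viewer there is one more tool, called after "Call:" as a command line: name --pt "numbers of a row" for each row, then --argument value for the rest. step_arm: Moves the arm, as the interface text tells. Shifts and turns lie within -1 to 1; 1 stands for 60 cm of shift or pi rad of turn. Its arguments: {"type":"object","properties":{"rows":{"type":"array"},"jaw":{"type":"number"},"squeeze":{"type":"number"}},"required":["rows"]}

```bash
mkdir -p pics; python3 - <<'E'
from bench import r, eyes
import cv2
for n in("scene","top"):
    cv2.imwrite(f"pics/{n}0.png",eyes.grab_frame(n)[:,:,::-1]); c=eyes.camera_info(n); print(n,c["mtx"],c["extrinsics"])
print(r.get_obs(), r.tips_ahead)
E
```

```text
scene [[416.15533347   0.         277.02666532]
 [  0.         416.15533347 206.7379553 ]
 [  0.           0.           1.        ]] [[-0.44606463  0.73742331 -0.50718164  1.07990722]
 [ 0.8949097   0.35940834 -0.26450381  0.3452903 ]
 [-0.01276596 -0.57186756 -0.82024662  1.10054302]
 [ 0.          0.          0.          1.        ]]
top [[435.26098088   0.         285.33082283]
 [  0.         435.26098088 211.38409037]
 [  0.           0.           1.        ]] [[ 0.02351324 -0.98796601  0.15287347  0.2602913 ]
 [-0.99940061 -0.02711552 -0.02152147  0.04702218]
 [ 0.02540773 -0.1522758  -0.9880114   1.56137549]
 [ 0.          0.          0.          1.        ]]
{'clock': 0.1, 'joints': array([-1.44206422,  0.47773126,  0.02235302,  1.55632768, -0.01148638,
        1.10932392, -0.08307718]), 'qvel': array([ 0.00038482, -0.00334952,  0.00138033, -0.0012183 ,  0.00235464,
       -0.0002523 , -0.0001753 ]), 'tau': array([ 4.48106584e-03, -5.97753847e+01,  1.61356084e+00, -2.81951934e+01,
        1.27954641e-02,  5.01832488e-03,  8.04009233e-06]), 'tcp_pos': array([0.15827117, 0.65566114, 0.24442438]), 'orientation': array([-3.71076813e-01, -3.11954033e+00,  2.60874021e-03]), 'contact_force': array([ 0.28135246, -0.20393373,  0.84988404]), 'moment': array([ 0.05440218, -0.02012528,  0.01699897]), 'gripper_force': 0.0, 'grip_width': 0.08488867733478436} 0.014
```

View pics/scene0.png

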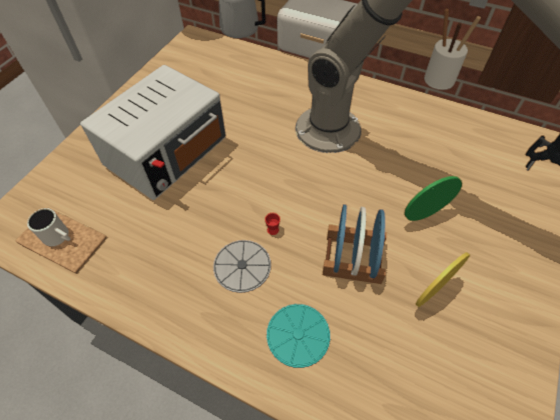

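View pics/top0.png

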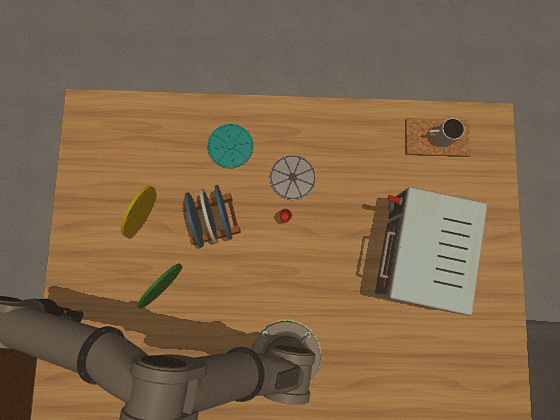

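The scene view shows the oven at left with its red toggle at (157,163). The steel trivet is at (242,265), its turquoise look-alike at (298,335), and the red egg cup at (272,224). The rack plates are at x≈341, 360 and 378, with loose green (433,199) and yellow (443,280) plates. In the top view the toggle is at (393,199), the trivet at (292,177), and the rack plates are near (193,219), (207,215) and (222,212). 

Possible mix-ups:
- **Plate:** the middle one looks white-rimmed, against its two plain neighbours and the green and yellow ones.
- **Trivet:** steel against turquoise.
- **Red parts:** toggle against egg cup.

I'll check these in one close crop.

```bash
python3 - <<'E'
import cv2, numpy as np
s=cv2.imread("pics/scene0.png");t=cv2.imread("pics/top0.png")
f=lambda a,x,y,w,h,k:cv2.resize(a[y:y+h,x:x+w],(w*k,h*k),interpolation=cv2.INTER_CUBIC)
a=f(s,315,195,80,60,5); b=f(t,170,180,80,60,5)
c=f(s,125,135,80,60,5); d=f(t,350,180,80,60,5)
cv2.imwrite("pics/crop.png",np.vstack([np.hstack([a,b]),np.hstack([c,d])]))
E
```

```text
(no output)
```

View pics/crop.png

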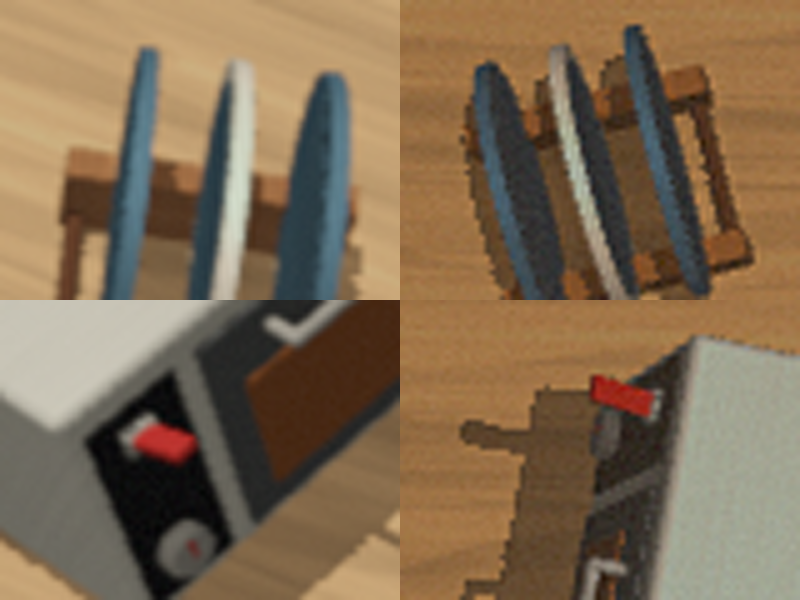

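The crop confirms that the middle rack plate has the white rim; the plain blue ones are on either side. The toggle's free end is at about (162,165) in the scene view and (389,198) in the top view. Next I'll measure.

```bash
cat > h.py <<'E'
import numpy as np, cv2
from bench import r, eyes
from scipy.optimize import least_squares
C={}
for n in("scene","top"):
    c=eyes.camera_info(n); C[n]=(np.array(c["mtx"]),np.array(c["extrinsics"]))
def proj(n,P):
    K,E=C[n]; q=(np.atleast_2d(P)-E[:3,3])@E[:3,:3]@K.T; return q[:,:2]/q[:,2:]
def back(n,uv,z):
    K,E=C[n]; d=E[:3,:3]@np.linalg.solve(K,[*uv,1]); return E[:3,3]+d*(z-E[2,3])/d[2]
def tri(a,b):
    f=lambda P:np.r_[proj("scene",P)[0]-a,proj("top",P)[0]-b]
    s=least_squares(f,[.4,0,.1]); return s.x,np.abs(s.fun).max()
E
python3 - <<'E'
from h import *
I={n:cv2.imread(f"pics/{n}0.png") for n in C}
print("trivet",back("scene",(242,265),.012),back("top",(292.5,177),.012))
print("egg",back("scene",(272,218),.062),back("top",(285,215),.062))
print("toggle tip tri",tri((162,165),(389,198)))
# red toggle masks
for n,(x,y,w,h) in {"scene":(140,150,40,30),"top":(380,188,25,20)}.items():
    b,g,rr=[I[n][y:y+h,x:x+w,i].astype(int) for i in range(3)]
    v,u=np.nonzero((rr>130)&(g<90)); print(n,"red",u.min()+x,u.max()+x,v.min()+y,v.max()+y,u.mean()+x,v.mean()+y)
# oven from grey top quad
g=cv2.cvtColor(I["top"],cv2.COLOR_BGR2HSV); m=((g[...,1]<45)&(g[...,2]>140)).astype(np.uint8); m[:,:385]=0;m[:180]=0;m[330:]=0;m[:,495:]=0
m=cv2.morphologyEx(m,cv2.MORPH_CLOSE,np.ones((9,9))); cn=max(cv2.findContours(m,0,2)[0],key=cv2.contourArea)
W=np.array([back("top",p,.215)[:2] for p in cn[:,0].astype(float)],np.float32); print("oven rect",cv2.minAreaRect(W),cv2.boxPoints(cv2.minAreaRect(W)))
# plate
pts={}
for n,(x,y,w,h) in {"scene":(345,200,30,80),"top":(193,182,28,65)}.items():
    hsv=cv2.cvtColor(I[n],cv2.COLOR_BGR2HSV)[y:y+h,x:x+w]; v,u=np.nonzero((hsv[...,1]<50)&(hsv[...,2]>125)); pts[n]=np.c_[u+x,v+y]; print(n,len(u),u.min()+x,u.max()+x,v.min()+y,v.max()+y)
a=np.linspace(-2,2,400)
def curve(p): 
    s=.095*np.sin(a);return np.c_[p[0]-s*np.sin(p[2]),p[1]+s*np.cos(p[2]),.103+.095*np.cos(a)]
def f(p):
    o=[]
    for n in pts:
        q=proj(n,curve(p)); d=np.linalg.norm(pts[n][:,None]-q[None],axis=2).min(1); o.append(d)
        o.append([ (q[:,1].min()-pts[n][:,1].min())*5])
    return np.concatenate(o)
p0=back("top",(207,215),.198)
for yaw in(-.3,0.,.3):
    s=least_squares(f,[p0[0],p0[1],yaw],loss="soft_l1",diff_step=1e-4); print("plate",s.x,s.cost,np.abs(s.fun).mean())
E
```

```text
trivet [ 0.63637445 -0.00516626  0.012     ] [ 0.62764896 -0.00989925  0.012     ]
egg [0.48102274 0.01518753 0.062     ] [0.47951983 0.0152141  0.062     ]
toggle tip tri (array([ 0.52647619, -0.31756799,  0.18244349]), np.float64(0.14334417361453688))
scene red 152 163 160 166 157.45283018867926 162.83018867924528
top red 389 400 195 202 394.07272727272726 198.6727272727273
oven rect ((0.36434614658355713, -0.45250481367111206), (0.27883362770080566, 0.353395015001297), 79.28121948242188) [[ 0.16480172 -0.55662537]
 [ 0.5120307  -0.62235284]
 [ 0.5638906  -0.34838426]
 [ 0.21666157 -0.2826568 ]]
scene 299 345 365 205 273
top 77 200 209 190 225
plate [ 0.46005601  0.27059259 -1.25195024] 359.71327212126994 1.5005808216310603
plate [ 0.46021994  0.27065462 -1.25231145] 359.6990454237631 1.5007244960997705
plate [ 0.46008683  0.27060658 -1.25206498] 359.7166207182777 1.5006730590007338
```

```bash
python3 - <<'E'
from h import *
I={n:cv2.imread(f"pics/{n}0.png") for n in C}
a=np.linspace(-2,2,300); t=np.linspace(0,6.3,200)
yx=np.array([.982,-.186,0]);ox=np.array([-.186,-.982,0]);oc=np.array([.3626,-.4618,0])
ov=[oc+ox*x+yx*y+[0,0,z] for z in(.215,) for x in np.linspace(-.13,.13,40) for y in(-.18,.18)]+[oc+ox*x+yx*y+[0,0,.215] for y in np.linspace(-.18,.18,40) for x in(-.13,.13)]
ov+=[oc-ox*(-x)+yx*.135+[0,0,z] for x,z in((-.134,.172),(-.181,.192))]
p=(.460,.2706,-1.252)
def rim(off): 
    s=.095*np.sin(a); return np.c_[p[0]-s*np.sin(p[2])+off*np.cos(p[2]),p[1]+s*np.cos(p[2])+off*np.sin(p[2]),.103+.095*np.cos(a)]
tv=np.c_[.630+.085*np.cos(t),-.008+.085*np.sin(t),0*t+.006]
out=[]
for n,bx in {"scene":[(325,190),(210,235),(130,130)],"top":[(175,180),(262,150),(370,180)]}.items():
    row=[]
    for (x,y),col,P in zip(bx,[(0,0,255)]*2+[(0,255,0)],[np.vstack([rim(-.005),rim(.005),[[p[0],p[1],.198]]]),np.vstack([tv,[[.630,-.008,.012]]]),np.array(ov)]):
        im=cv2.resize(I[n][y:y+66,x:x+66],None,fx=4,fy=4,interpolation=cv2.INTER_CUBIC)
        for q in proj(n,P): cv2.circle(im,tuple(int(v) for v in (q-(x,y)+.5)*4),1,col,-1)
        row.append(im)
    out.append(np.hstack(row))
cv2.imwrite("pics/ov.png",np.vstack(out))
E
```

```text
(no output)
```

View pics/ov.png

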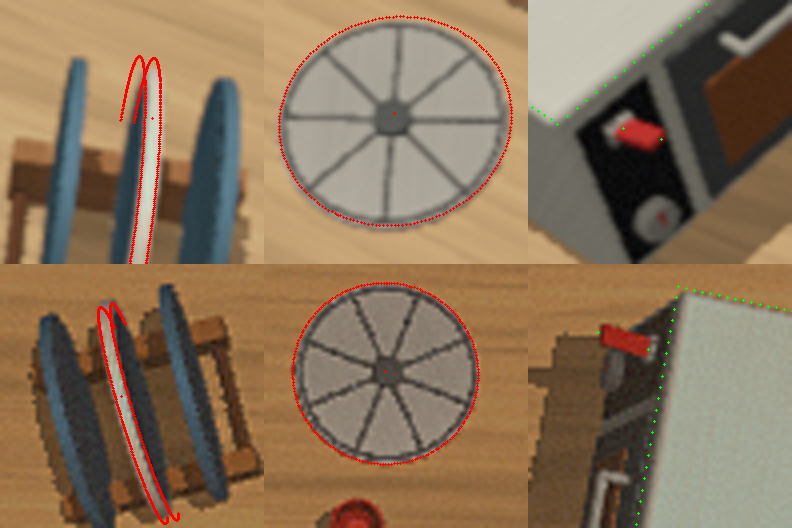

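Call:
step_arm --pt "0.03 0 0.07 0 0 0" --pt "0.06 -0.02 0.14 0 0 -0.03" --pt "0.1 -0.06 0.17 0 0 -0.06" --pt "0.15 -0.1 0.17 0 0 -0.1" --pt "0.2 -0.14 0.17 0 0 -0.13" --jaw 1

```text
clock: 0.52
tcp_pos: [0.2796, 0.5719, 0.3496]
orientation: [1.004, 2.977, 0.006]
contact_force: [1.4, 0.2, 0.2]
grip_width: 0.0255
gripper_force: 0.0
```

The overlay matches in both views:
- The trivet circle is at (0.629,-0.008).
- The white rim is on the middle plate, with its top near (0.462,0.271).
- The oven edges and toggle tip line up, with the tip near (0.529,-0.309).

The arm is now on its way to the toggle.

Call:
step_arm --pt "0.043 -0.053 0 0 0 -0.03" --pt "0.086 -0.106 0 0 0 -0.06" --pt "0.129 -0.159 0 0 0 -0.09" --pt "0.172 -0.212 0 0 0 -0.12" --pt "0.215 -0.265 0 0 0 -0.15"

```text
clock: 0.93
tcp_pos: [0.4081, 0.4112, 0.3471]
orientation: [-1.67, -2.661, 0.001]
contact_force: [0.9, 0.9, -0.0]
grip_width: -0.0002
gripper_force: 0.0
```

Call:
step_arm --pt "0.01 -0.068 0 0 0 -0.03" --pt "0.02 -0.136 0 0 0 -0.06" --pt "0.03 -0.204 0 0 0 -0.09" --pt "0.04 -0.272 0 0 0 -0.12" --pt "0.05 -0.34 0 0 0 -0.15"

```text
clock: 1.35
tcp_pos: [0.437, 0.207, 0.347]
orientation: [-2.245, -2.197, 0.001]
contact_force: [0.8, 0.3, 0.9]
grip_width: -0.0002
gripper_force: 0.0
```

Call:
step_arm --pt "0.01 -0.068 0 0 0 -0.01" --pt "0.02 -0.136 0 0 0 -0.02" --pt "0.03 -0.204 0 0 0 -0.03" --pt "0.04 -0.272 0 0 0 -0.04" --pt "0.05 -0.34 0 0 0 -0.05"

```text
clock: 1.77
tcp_pos: [0.4668, 0.0031, 0.3472]
orientation: [-2.407, -2.018, -0.001]
contact_force: [1.3, -0.7, 0.1]
grip_width: -0.0001
gripper_force: 0.0
```

Call:
step_arm --pt "0.014 -0.067 0 0 0 0" --pt "0.028 -0.134 0 0 0 0" --pt "0.042 -0.201 0 0 0 0" --pt "0.056 -0.268 0 0 0 0" --pt "0.07 -0.335 0 0 0 0"

```text
clock: 2.18
tcp_pos: [0.5092, -0.1975, 0.3473]
orientation: [-2.405, -2.021, -0.001]
contact_force: [-0.1, 0.3, 0.2]
grip_width: -0.0001
gripper_force: 0.0
```

Call:
step_arm --pt "0.01 -0.06 0 0 0 0" --pt "0.02 -0.12 -0.02 0 0 0" --pt "0.033 -0.18 -0.05 0 0 0" --pt "0.033 -0.187 -0.1 0 0 0" --pt "0.033 -0.187 -0.16 0 0 0"

```text
clock: 2.6
tcp_pos: [0.5288, -0.3125, 0.2514]
orientation: [2.408, 2.011, -0.001]
contact_force: [1.3, 0.6, -0.5]
grip_width: -0.0003
gripper_force: 0.0
```

```bash
python3 - <<'E'
from h import *
o=r.get_obs(); print(o["tcp_pos"],o["orientation"],o["contact_force"])
I=[]
for n,(x,y,w,h) in {"scene":(110,90,100,105),"top":(340,130,100,105)}.items():
    im=eyes.grab_frame(n)[:,:,::-1]; cv2.imwrite(f"pics/{n}1.png",im)
    im=cv2.resize(im[y:y+h,x:x+w],None,fx=4,fy=4,interpolation=cv2.INTER_CUBIC)
    for dz,c in((0,(255,0,0)),(-.014,(0,255,0)),(-.027,(0,255,255))):
        q=(proj(n,o["tcp_pos"]+[0,0,dz])[0]-(x,y)+.5)*4; cv2.circle(im,tuple(int(v) for v in q),2,c,-1)
    I.append(im)
cv2.imwrite("pics/t1.png",np.hstack(I))
E
```

```text
[ 0.52884101 -0.31249131  0.2513808 ] [ 2.40802137e+00  2.01119778e+00 -8.97346275e-04] [ 1.26045452  0.64460476 -0.50417773]
```

View pics/t1.png

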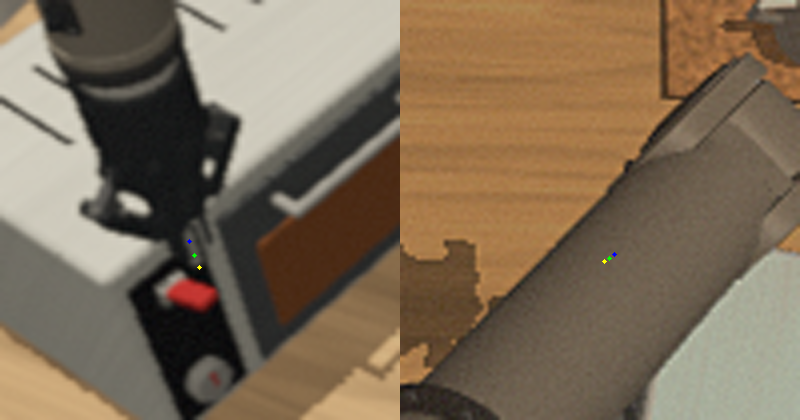

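The tips are shut right above the toggle's outer half: the projected tip is at crop (197,258) and the paddle at (192,292). I'll press down now.

Call:
step_arm --pt "0 0.004 -0.03 0 0 0" --pt "0 0.004 -0.06 0 0 0" --pt "0 0.004 -0.075 0 0 0" --pt "0 0.004 -0.085 0 0 0" --pt "0 0.004 -0.095 0 0 0"

```text
clock: 3.12
tcp_pos: [0.5304, -0.3011, 0.1949]
orientation: [-2.398, -2.02, -0.007]
contact_force: [-0.1, 13.3, 4.3]
grip_width: 0.0002
gripper_force: 5.8
```

Call:
step_arm --pt "0 0 -0.008 0 0 0" --pt "0 0 -0.016 0 0 0" --pt "0 0 -0.022 0 0 0" --pt "0 0 -0.022 0 0 0"

```text
clock: 3.45
tcp_pos: [0.5305, -0.3016, 0.1813]
orientation: [-2.399, -2.022, -0.005]
contact_force: [-0.6, 0.5, 1.4]
grip_width: 0.0002
gripper_force: 0.6
```

```bash
python3 - <<'E'
from h import *
o=r.get_obs(); print(o["tcp_pos"],o["orientation"],o["contact_force"])
x,y,w,h=120,110,90,75
im=eyes.grab_frame("scene")[:,:,::-1]
im=cv2.resize(im[y:y+h,x:x+w],None,fx=8,fy=8,interpolation=cv2.INTER_CUBIC)
cv2.imwrite("pics/t2.png",im)
E
```

```text
[ 0.53047449 -0.30160305  0.18128842] [-2.39885028 -2.02212638 -0.00495564] [-0.61301897  0.54137602  1.44870116]
```

View pics/t2.png

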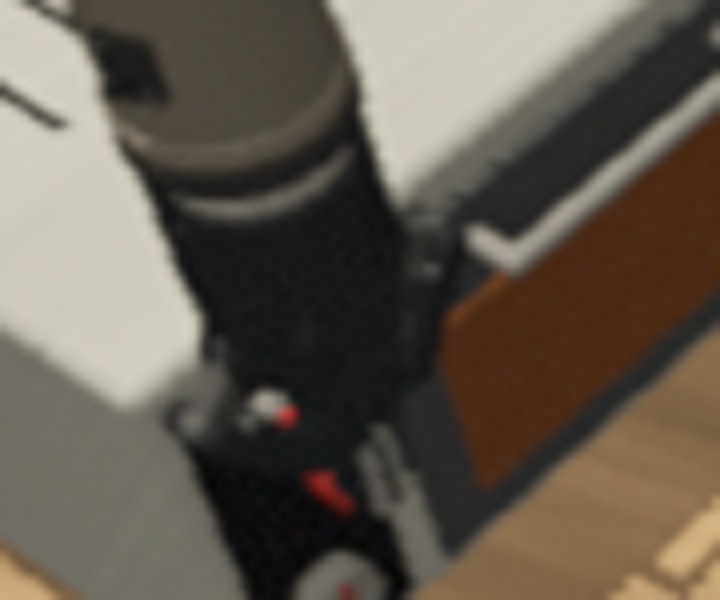

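The toggle's tip is now at about pixel (163,174), down from (163,165), so it is turning. I'll continue down with a slight move inward.

Call:
step_arm --pt "0 -0.005 -0.008 0 0 0" --pt "0 -0.008 -0.014 0 0 0" --pt "0 -0.008 -0.018 0 0 0" --pt "0 -0.008 -0.018 0 0 0"

```text
clock: 3.83
tcp_pos: [0.5296, -0.3115, 0.1707]
orientation: [2.405, 2.018, 0.0]
contact_force: [0.3, -0.3, 2.6]
grip_width: -0.0
gripper_force: 1.1
```

Call:
step_arm --pt "0 0 -0.004 0 0 0" --pt "0 0 -0.006 0 0 0" --pt "0 0 -0.006 0 0 0"

```text
clock: 4.08
tcp_pos: [0.5299, -0.3119, 0.1695]
orientation: [2.405, 2.017, 0.003]
contact_force: [-4.1, 3.7, 19.9]
grip_width: 0.0004
gripper_force: 9.7
```

Call:
step_arm --pt "0 0 -0.003 0 0 0" --pt "0 0 -0.005 0 0 0" --pt "0 0 -0.005 0 0 0"

```text
clock: 4.33
tcp_pos: [0.5301, -0.3123, 0.1686]
orientation: [2.405, 2.016, 0.005]
contact_force: [-7.7, 8.0, 36.9]
grip_width: -0.0003
gripper_force: 17.5
```

The force rose sharply to 37 N, so the toggle is at its stop. I'll lift off and look.

Call:
step_arm --pt "0 0.002 0.03 0 0 0" --pt "0 0.01 0.08 0 0 0" --pt "0 0.04 0.14 0 0 0" --pt "0 0.1 0.18 0 0 0" --pt "0 0.16 0.2 0 0 0"

```text
clock: 4.75
tcp_pos: [0.5291, -0.2167, 0.2867]
orientation: [2.408, 2.011, 0.002]
contact_force: [1.4, 1.4, 0.6]
grip_width: 0.0002
gripper_force: 0.0
```

```bash
python3 - <<'E'
from h import *
ox=np.array([-.186,-.982,0]);A=np.array([.5201,-.3553,.172]);yx=np.array([.982,-.186,0])
x,y,w,h=130,130,60,60
f=eyes.grab_frame("scene")[:,:,::-1]
b,g,rr=[f[y:y+h,x:x+w,i].astype(int) for i in range(3)]
v,u=np.nonzero((rr>110)&(g<80)); print("red",len(u),u.mean()+x,v.mean()+y,u.min()+x,u.max()+x,v.min()+y,v.max()+y)
im=cv2.resize(f[y:y+h,x:x+w],None,fx=8,fy=8,interpolation=cv2.INTER_CUBIC)
for th,c in((.05,(0,255,0)),(.75,(255,255,0)),(.9,(0,255,255))):
    e=.45-th
    for s in(-.009,.009):
      P=A-ox*.052*np.cos(e)+[0,0,.052*np.sin(e)]+yx*s+np.array([0,0,.0045])
      q=proj("scene",P)[0]; cv2.circle(im,tuple(int(k) for k in (q-(x,y)+.5)*8),3,c,-1)
cv2.imwrite("pics/t3.png",im)
E
```

```text
red 95 159.16842105263157 168.09473684210525 152 166 162 174
```

View pics/t3.png

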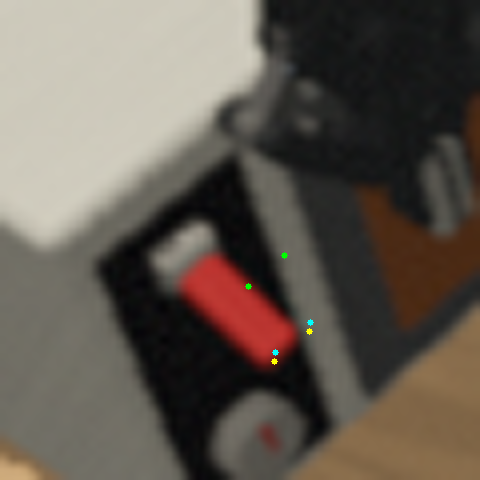

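The toggle is down: its end, at crop (285,350), matches the 0.9 rad prediction. Next is the trivet.

Call:
step_arm --pt "0.03 0.062 0 0 0 0" --pt "0.06 0.124 0 0 0 0" --pt "0.09 0.186 0 0 0 0" --pt "0.12 0.248 -0.03 0 0 0" --pt "0.15 0.31 -0.06 0 0 0"

```text
clock: 5.22
tcp_pos: [0.6175, -0.0326, 0.2506]
orientation: [2.405, 2.02, 0.003]
contact_force: [1.2, -0.4, -0.2]
grip_width: -0.0002
gripper_force: 0.0
```

Call:
step_arm --pt "0.017 0.038 -0.05 0 0 0" --pt "0.017 0.038 -0.11 0 0 0" --pt "0.017 0.038 -0.17 0 0 0" --pt "0.017 0.038 -0.23 0 0 0" --pt "0.017 0.038 -0.26 0 0 0"

```text
clock: 5.63
tcp_pos: [0.6237, -0.0113, 0.0896]
orientation: [-2.403, -2.018, 0.009]
contact_force: [0.3, 0.5, -0.1]
grip_width: -0.0002
gripper_force: 0.0
```

Call:
step_arm --pt "0.008 0.004 -0.03 0 0 0" --pt "0.008 0.004 -0.06 0 0 0" --pt "0.008 0.004 -0.07 0 0 0" --pt "0.008 0.004 -0.07 0 0 0" --pt "0.008 0.004 -0.07 0 0 0"

```text
clock: 6.05
tcp_pos: [0.6313, -0.0095, 0.0526]
orientation: [2.407, 2.019, -0.001]
contact_force: [0.3, 0.4, -0.3]
grip_width: -0.0001
gripper_force: 0.0
```

```bash
python3 - <<'E'
from h import *
o=r.get_obs(); print(o["tcp_pos"],o["orientation"])
x,y,w,h=200,200,90,90
f=eyes.grab_frame("scene")[:,:,::-1]
im=cv2.resize(f[y:y+h,x:x+w],None,fx=6,fy=6,interpolation=cv2.INTER_CUBIC)
for P,c in((o["tcp_pos"]-[0,0,.014],(0,255,0)),(np.array([.629,-.008,.012]),(0,0,255))):
    cv2.circle(im,tuple(int(k) for k in (proj("scene",P)[0]-(x,y)+.5)*6),3,c,-1)
cv2.imwrite("pics/t4.png",im)
E
```

```text
[ 0.63133616 -0.00954286  0.0526209 ] [ 2.40650165e+00  2.01921296e+00 -9.90447439e-04]
```

View pics/t4.png

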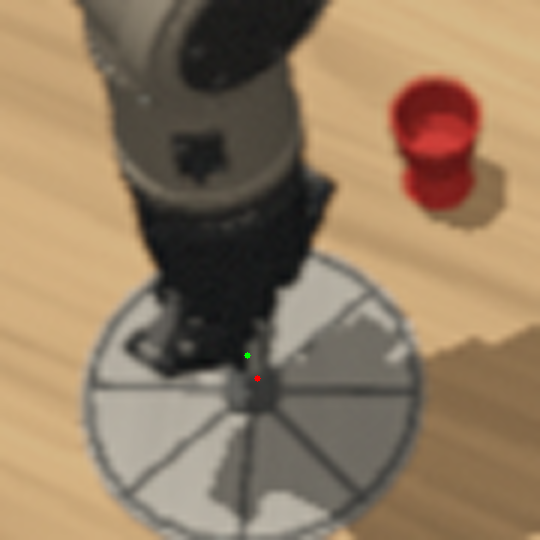

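The fingertips are over the hub, which is at crop (252,385), centred within a few mm. I'll lower a little more and hold for over 2 s.

Call:
step_arm --pt "0.001 0.002 -0.01 0 0 0" --pt "0.001 0.002 -0.02 0 0 0" --pt "0.001 0.002 -0.024 0 0 0" --pt "0.001 0.002 -0.024 0 0 0" --pt "0.001 0.002 -0.024 0 0 0"

```text
clock: 6.52
tcp_pos: [0.6319, -0.0076, 0.0379]
orientation: [-2.406, -2.02, 0.0]
contact_force: [0.1, -0.6, 0.4]
grip_width: -0.0001
gripper_force: 0.0
```

Call:
step_arm --pt "0 0 0 0 0 0" --pt "0 0 0 0 0 0" --pt "0 0 0 0 0 0" --pt "0 0 0 0 0 0" --pt "0 0 0 0 0 0"

```text
clock: 6.93
tcp_pos: [0.6321, -0.0076, 0.0381]
orientation: [2.406, 2.02, 0.0]
contact_force: [-0.5, 0.0, -0.8]
grip_width: 0.0002
gripper_force: 0.0
```

Call:
step_arm --pt "0 0 0 0 0 0" --pt "0 0 0 0 0 0" --pt "0 0 0 0 0 0" --pt "0 0 0 0 0 0" --pt "0 0 0 0 0 0"

```text
clock: 7.35
tcp_pos: [0.632, -0.0076, 0.038]
orientation: [2.406, 2.02, 0.0]
contact_force: [0.0, 1.1, 0.2]
grip_width: 0.0003
gripper_force: 0.0
```

Call:
step_arm --pt "0 0 0 0 0 0" --pt "0 0 0 0 0 0" --pt "0 0 0 0 0 0" --pt "0 0 0 0 0 0" --pt "0 0 0 0 0 0"

```text
clock: 7.77
tcp_pos: [0.632, -0.0077, 0.038]
orientation: [-2.406, -2.02, -0.0]
contact_force: [-0.5, 0.2, -0.2]
grip_width: -0.0001
gripper_force: 0.0
```

Call:
step_arm --pt "0 0 0 0 0 0" --pt "0 0 0 0 0 0" --pt "0 0 0 0 0 0" --pt "0 0 0 0 0 0" --pt "0 0 0 0 0 0"

```text
clock: 8.18
tcp_pos: [0.632, -0.0077, 0.038]
orientation: [2.406, 2.02, 0.0]
contact_force: [-0.0, 0.1, -0.5]
grip_width: -0.0
gripper_force: 0.0
```

Call:
step_arm --pt "0 0 0 0 0 0" --pt "0 0 0 0 0 0" --pt "0 0 0 0 0 0" --pt "0 0 0 0 0 0" --pt "0 0 0 0 0 0"

```text
clock: 8.6
tcp_pos: [0.632, -0.0076, 0.038]
orientation: [2.406, 2.02, 0.0]
contact_force: [-1.3, -0.6, 0.0]
grip_width: 0.0
gripper_force: 0.0
```

Call:
step_arm --pt "0 0 0 0 0 0" --pt "0 0 0 0 0 0" --pt "0 0 0 0 0 0" --pt "0 0 0 0 0 0" --pt "0 0 0 0 0 0"

```text
clock: 9.02
tcp_pos: [0.632, -0.0077, 0.038]
orientation: [2.406, 2.02, 0.0]
contact_force: [0.4, 0.2, -0.5]
grip_width: -0.0001
gripper_force: 0.0
```

Call:
step_arm --pt "0 0 0.04 0 0 0" --pt "0 0 0.1 0 0 0" --pt "0 0 0.16 0 0 0" --pt "0 0 0.22 0 0 0" --pt "0 0 0.28 0 0 0"

```text
clock: 9.43
tcp_pos: [0.6317, -0.0078, 0.2077]
orientation: [-2.406, -2.02, 0.001]
contact_force: [0.7, 0.0, -0.5]
grip_width: 0.0003
gripper_force: 0.0
```

Call:
step_arm --pt "-0.01 0.02 0.06 0 0 0" --pt "-0.03 0.05 0.115 0 0 0" --pt "-0.06 0.1 0.15 0 0 0" --pt "-0.095 0.155 0.155 0 0 0" --pt "-0.13 0.21 0.155 0 0 0"

```text
clock: 9.85
tcp_pos: [0.5542, 0.1189, 0.3011]
orientation: [2.407, 2.017, 0.006]
contact_force: [0.1, 1.5, -0.1]
grip_width: 0.0002
gripper_force: 0.0
```

Call:
step_arm --pt "-0.035 0.058 0 0 0 0" --pt "-0.07 0.116 0 0 0 0" --pt "-0.105 0.174 0 0 0 0" --pt "-0.14 0.232 0 0 0 0" --pt "-0.153 0.255 0 0 0 0"

```text
clock: 10.27
tcp_pos: [0.4585, 0.2769, 0.2988]
orientation: [-2.397, -2.027, 0.0]
contact_force: [0.2, 0.5, -0.6]
grip_width: 0.0002
gripper_force: 0.0
```

Call:
step_arm --pt "0 0 -0.03 0 0 0" --pt "0 0 -0.06 0 0 0" --pt "0 0 -0.085 0 0 0" --pt "0 0 -0.085 0 0 0" --pt "0 0 -0.085 0 0 0"

```text
clock: 10.68
tcp_pos: [0.4619, 0.2709, 0.2478]
orientation: [2.406, 2.019, -0.002]
contact_force: [0.9, -0.5, 1.1]
grip_width: -0.0005
gripper_force: 0.0
```

```bash
python3 - <<'E'
from h import *
o=r.get_obs(); print(o["tcp_pos"],o["orientation"])
x,y,w,h=310,170,90,90
f=eyes.grab_frame("scene")[:,:,::-1]
im=cv2.resize(f[y:y+h,x:x+w],None,fx=6,fy=6,interpolation=cv2.INTER_CUBIC)
for P,c in((o["tcp_pos"]-[0,0,.014],(0,255,0)),(np.array([.462,.271,.198]),(0,0,255))):
    cv2.circle(im,tuple(int(k) for k in (proj("scene",P)[0]-(x,y)+.5)*6),3,c,-1)
cv2.imwrite("pics/t5.png",im)
E
```

```text
[0.46192964 0.27090565 0.2478043 ] [ 2.40633170e+00  2.01927219e+00 -2.29668144e-03]
```

View pics/t5.png

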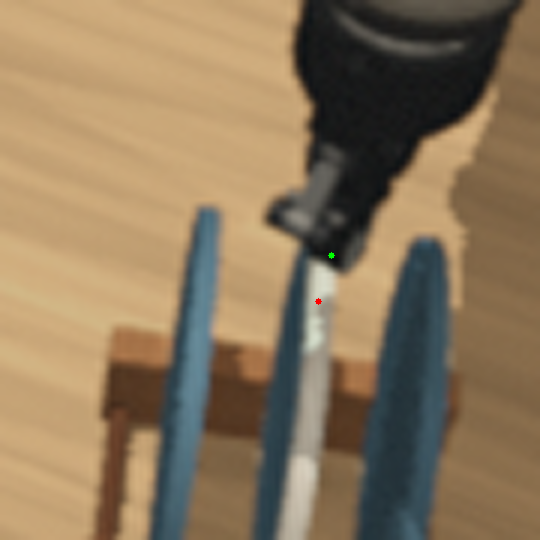

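The fingertips (crop ≈(331,256)) are right above the white rim's top (318,300). I'll lower to about 14 mm above it and hold.

Call:
step_arm --pt "0 0 -0.012 0 0 0" --pt "0 0 -0.024 0 0 0" --pt "0 0 -0.036 0 0 0" --pt "0 0 -0.036 0 0 0" --pt "0 0 -0.036 0 0 0"

```text
clock: 11.15
tcp_pos: [0.462, 0.2711, 0.226]
orientation: [2.406, 2.02, -0.002]
contact_force: [1.6, 0.2, 0.8]
grip_width: 0.0002
gripper_force: 0.0
```

Call:
step_arm --pt "0 0 0 0 0 0" --pt "0 0 0 0 0 0" --pt "0 0 0 0 0 0" --pt "0 0 0 0 0 0" --pt "0 0 0 0 0 0"

```text
clock: 11.57
tcp_pos: [0.4623, 0.2714, 0.2266]
orientation: [-2.406, -2.02, -0.0]
contact_force: [0.3, -0.3, 0.3]
grip_width: -0.0
gripper_force: 0.0
```

Call:
step_arm --pt "0 0 0 0 0 0" --pt "0 0 0 0 0 0" --pt "0 0 0 0 0 0" --pt "0 0 0 0 0 0" --pt "0 0 0 0 0 0"

```text
clock: 11.98
tcp_pos: [0.4622, 0.2713, 0.2264]
orientation: [2.406, 2.02, 0.0]
contact_force: [0.3, -0.8, 0.1]
grip_width: -0.0002
gripper_force: 0.0
```

Call:
step_arm --pt "0 0 0 0 0 0" --pt "0 0 0 0 0 0" --pt "0 0 0 0 0 0" --pt "0 0 0 0 0 0" --pt "0 0 0 0 0 0"

```text
clock: 12.4
tcp_pos: [0.4622, 0.2714, 0.2264]
orientation: [-2.406, -2.02, -0.0]
contact_force: [-0.1, -0.5, -0.7]
grip_width: 0.0002
gripper_force: 0.0
```

Call:
step_arm --pt "0 0 0 0 0 0" --pt "0 0 0 0 0 0" --pt "0 0 0 0 0 0" --pt "0 0 0 0 0 0" --pt "0 0 0 0 0 0"

```text
clock: 12.82
tcp_pos: [0.4622, 0.2713, 0.2264]
orientation: [-2.406, -2.02, -0.0]
contact_force: [-0.2, 0.2, 0.6]
grip_width: 0.0
gripper_force: 0.0
```

Call:
step_arm --pt "0 0 0 0 0 0" --pt "0 0 0 0 0 0" --pt "0 0 0 0 0 0" --pt "0 0 0 0 0 0" --pt "0 0 0 0 0 0"

```text
clock: 13.23
tcp_pos: [0.4622, 0.2714, 0.2264]
orientation: [2.406, 2.02, -0.0]
contact_force: [0.3, 0.3, 0.6]
grip_width: 0.0001
gripper_force: 0.0
```

Call:
step_arm --pt "0 0 0 0 0 0" --pt "0 0 0 0 0 0" --pt "0 0 0 0 0 0" --pt "0 0 0 0 0 0" --pt "0 0 0 0 0 0"

```text
clock: 13.65
tcp_pos: [0.4622, 0.2714, 0.2265]
orientation: [2.406, 2.02, 0.0]
contact_force: [0.1, 0.0, 0.5]
grip_width: -0.0002
gripper_force: 0.0
```

```bash
python3 - <<'E'
from h import *
cv2.imwrite("pics/end.png",eyes.grab_frame("scene")[:,:,::-1]); print(r.get_obs()["tcp_pos"])
E
```

```text
[0.46221519 0.27136559 0.22642773]
```

View pics/end.png

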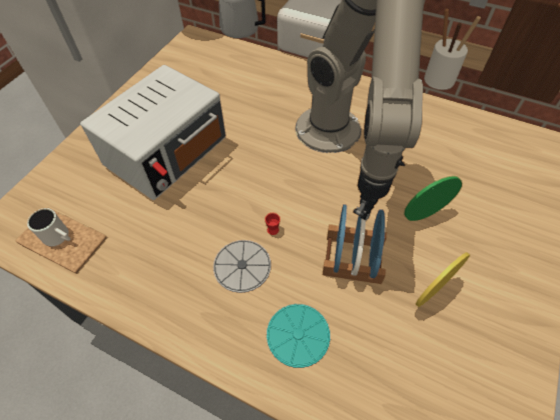

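The toggle is down at (158,168), nothing else has moved, and the fingers are above the white-rimmed plate at (365,213). I'll hand it in.

```bash
python3 -c "
from bench import r
print(r.hand_in())"
```

```text
the job is handed in; nothing more can be done
None
```

I pushed the toggle down to its stop, held the fingertips about 12 mm above the trivet's hub for over 2 s, then about 14 mm above the top of the white-rimmed plate for over 2 s. I handed in still pointing at it (about 14 s of the 64 s used), and the last picture shows nothing else moved; the verdict wasn't shown.

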